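# Stack the storage tub and lock the stack with the lever-lock toggle

### The arm

A 6-joint arm with a two-finger parallel gripper is mounted at the origin on the work surface. World frame = base frame: x ahead of the robot, y to its left, z up, the work surface at z = 0. Lengths are in m, angles in rad, forces in N, time in s.
With the tool pointing down it reaches from about 0.325 to 0.925 m from the base axis. Payload 3.1 kg.
Tool frame: the origin (TCP) lies at the very end of the fingers, on their centre line; the grasp point (between the pads) lies 19 mm behind it (arm.grasp_offset is the distance from the TCP to the grasp point, in m); z points along the fingers, y is the direction in which the jaws open and shut (so a half turn about z gives the same grasp; the last joint's range is limited). The gripper opens to 85 mm and grips with 20 to 120 N. Pads are 22 mm wide; open, the fingers measure 114 mm over their backs; the gripper's body (76 mm by 85 mm) begins 54 mm behind the grasp point. The pads swing forward as they close: fully open they stand 13 mm farther back than shut.
Start: joints at [-1.266, 0.217, 1.613, -0, 1.311, -0.112], TCP at [0.253, -0.571, 0.231] pointing down, gripper open.
Joint ranges: [-2.75, 2.75], [-0.78, 2.1], [0.31, 2.55], [-1.13, 4.27], [0.13, 2.63], [-2.58, 2.58]. Speed limits (rad/s): [2.79, 2.79, 3.14, 3.14, 3.14, 3.14].

### API

Orientations are given as [roll, pitch, yaw] about the fixed x, y, z axes, in that order (R = Rz(yaw) Ry(pitch) Rx(roll)).
In Python, from bench import readout, read_camera, camera_info, arm gives the robot as it stands.
- The arm moves only by the tool move_arm, never from a script. Its argument "steps" is one flat list of numbers, 6 for each row, row after row: the shift along the world's x, y, z in cm, then the turn, a rotation vector about the world's x, y, z in degrees. A call has 1 to 20 rows; each row shifts and turns the commanded pose from where the row before left it; what a row does not reach is not made up. A row lasts 1/8 s, in which the tool goes at most 62.5 mm and 10.7 degrees, less where a joint would pass 70% of its speed; a pose out of reach is approached as far as the arm can. A call is refused whole if a number of a shift passes 6.25 or a number of a turn 10.7, either way. A call with a gripper value outside its range is refused whole. "grip" is the opening, from -1 (shut) to 1 (fully open), so that 0 is half open, set as the call begins (left out, the last holds). The fingers move at their own pace and stop on an object; "grip_force" is the grip in N (left out, the last holds). Time passes only in rows, so rows that do not move let the fingers close. It gives the time, the measured TCP pose, the force and the opening at its end, in the units of the state.
- readout.read_state(): the state, without advancing time (a new reading comes with each control period).
- read_camera(name): name is "scene" or "side" or "wrist"; returns the picture (400x640x3 uint8, red, green, blue); there is no depth.
- camera_info(name): a dict with "intrinsics" (3x3 intrinsics, pixels), "position" and "attitude" of the camera in the world. Camera axes: x right, y up, looking along -z (the intrinsics and any distortion apply to the point x, -y, -z); pixel columns grow to the right and rows downward; lengths in m; the calibration is good to about 2 mm. The wrist camera is an equidistant fisheye: a pixel r from the principal point sees the ray r / f radians off the axis. A picture is of the moment at which its call begins: read the wrist's pose just before it. camera_info takes no time and is no camera call; for the wrist camera it gives the pose at the moment of the call.
- arm.finish_job(): hands the job in, once; it reports no verdict.
The state is a dict: "t": time; "joint_positions": joint angles; "joint_vel": joint speeds; "tau": joint torques, N m; "tool_pos": TCP position; "ee_rot": TCP orientation; "ft_force": force on the tool from outside, world axes, zero at the start; "wrist_torque": the same for the moment, N m; "grip_width": finger opening in m.
Only numpy, scipy, OpenCV 4.12 (cv2) and the standard library are available. Lean on these libraries where they do the work, as an engineer would, in place of code of your own. Each camera call takes 0.05 s, during which the arm holds its last target.

### The job

Lift the footed grey tub with the ridge handle and set it gently, upright, on the tub in the wooden dock, so that its four feet sit fully down in the corner recesses of the lid below, and let go. Then lock the stack: lift the black collar on the dock's lever and throw the lever fully over towards the tubs, so that the bolt comes out over the upper lid and the collar drops fully home again. Leave the other things on the table alone.

Things in the scene. Friction and masses are not known exactly. Their poses are not given: they have to be found in the camera images.
- top_tub_centre (a point): Loose grey tub to stack (0.3 to 0.55 kg), lid 106 x 136 mm, 104 high. Point: its centre, 52 above its underside; z up, x short side, y long side. Heights from the underside: 4 square feet to 12 (17 wide, at x +-37, y +-52), body to 56, lid to 72.
- tub_ridge (a point): Middle of the ridge handle on top of the loose tub's lid, 88 mm above the tub's underside (axes as the tub's). Ridge: 20 mm thick (x), 80 long (y), 16 above and 16 below this point, where the lid is. Pinch it from above across its 20 mm.
- dock: Fixed plywood dock. Origin: on the table under the centre of the lower tub, which is held fast in it; z up, x along the tubs' short side, +y from the tubs towards the lever. A bolt tower 60 mm wide (x), y 80 to 112, 168 high, stands between tubs and lever.
- dock_seat (a point): Centre of the lower tub's lid at the level of the recess floors, 72 mm above the table; axes as the dock. Lid top 80 mm high. 4 corner recesses 24 mm square, 8 deep, at x +-37, y +-52: 3.5 mm play round each foot. Stacked properly, the upper tub's underside is centred here, long side along y (either way round), its centre 52 mm above.
- lever_hinge (a point): Middle of the lever's hinge: dock x 0, y 190, z 85 mm; axes as the dock, the hinge runs along x. Curved steel cheeks on each side of the lever (10 to 22 mm off in x) reach 62 mm from the hinge.
- collar_grip (a point): Centre of the black ribbed collar on the lever, 93 mm from the hinge when down. z outward along the lever, x along the hinge. Collar 30 x 30 mm, 50 long (25 either side of the point); the lever's rounded tip shows 6 mm beyond it (124 from the hinge). Pinch its flat sides, which face along x, from above, fingers in line with the lever.
- lever (a joint): Lever angle, rad. 0: open, leaning 0.4 from upright away from the tubs (dock +y). 0.8: locked, leaning 0.4 towards them (-y). Stays where left. A pin on the collar locks it at both ends: it turns only about 0.04 until the collar is lifted 13 mm. It drives a steel bolt 30 mm out, 5 mm above the seated tub's lid; the bolt jams on a tub that is not down.
- collar (a joint): How far the collar is lifted outward along the lever, m: 0 down (locked), 0.018 at most. A spring pulls it down with about 5 N at 0, 9.5 N at 0.018. Released midway it rides on the cheeks; it drops home by itself when the lever is within about 0.04 rad of either end.
- knob_tub: bystander: square lidded tub 106 x 106 mm, 94 high with its round knob (32 across) on a flat lid, no feet, same grey plastic; origin under its centre
- bangle_a: bystander: white ceramic bangle with brown dots, 78 mm across, 42 high; origin under its centre
- bangle_b: bystander: another such bangle; origin under its centre
- bangle_c: bystander: another such bangle; origin under its centre
- glaze_jar: bystander: amber glass jar, 52 mm across, 85 high; origin under its centre
- mallet: bystander: wooden mallet 240 mm long lying on the table; origin under its middle
- pot: bystander: terracotta pot, 90 mm across, 110 high; origin under its centre
Not all that is in view belongs to the job. Leave any purple look-alike of the part that bears top_tub_centre alone.

How it is judged:
On the way, in this order (a step that is already met when the one before it is completed fails the run):
1. the tub stands in the recesses, released, with the lever still open (x of top_tub_centre in the frame of dock between -0.006 and 0.006 m and y of top_tub_centre in the frame of dock between -0.006 and 0.006 m and z of top_tub_centre in the frame of dock between 0.1205 and 0.1275 m and angle between top_tub_centre's own z axis and vertical below 0.04 rad and angle between the x axis of top_tub_centre and the x axis of dock, either way round below 0.09 rad and contact force between the fingers and top_tub below 0.1 N and value of joint lever below 0.1 rad), for 0.3 s.
2. the collar is lifted clear of the lock and the lever is on its way over (value of joint collar above 0.009 m and value of joint lever above 0.1 rad).
3. the lever is fully over towards the tubs and the collar has dropped home (value of joint lever above 0.73 rad and value of joint collar below 0.003 m), for 0.2 s.
At the end, for the whole second after the job is handed in: The footed tub rests level in all four recesses of the lower lid (within 6 mm in x and y and 3.5 mm in height, long side along the dock's within 0.09 rad, tilt under 0.04 rad), at rest; the lever reads over 0.73 rad and the collar is down to under 3 mm (all of step 3 and x of top_tub_centre in the frame of dock between -0.006 and 0.006 m and y of top_tub_centre in the frame of dock between -0.006 and 0.006 m and z of top_tub_centre in the frame of dock between 0.1205 and 0.1275 m and angle between top_tub_centre's own z axis and vertical below 0.04 rad and angle between the x axis of top_tub_centre and the x axis of dock, either way round below 0.09 rad and linear speed of top_tub below 0.02 m/s and velocity of joint lever below 0.05 rad/s); the robot touches nothing.
It fails at once if the footed tub is tipped more than 0.5 rad (angle between top_tub_centre's own z axis and vertical above 0.5 rad).
It fails at once if the footed tub is dropped onto the lower tub (faster than 0.5 m/s, a fall of about 13 mm, within 30 mm of its seat) (horizontal distance between top_tub_centre and dock_seat below 0.04 m and z of top_tub_centre in the frame of dock_seat below 0.082 m and linear speed of top_tub above 0.5 m/s).
It fails at once if the footed tub is rammed onto the dock (over 70 N) (contact force between top_tub and dock above 70 N).
It fails at once if a bystander is moved more than 40 mm (distance of any of knob_tub, bangle_a, bangle_b, bangle_c, glaze_jar, mallet, pot from where it was at the start of the episode above 0.04 m).
It also fails if it takes over 59 s, if anything falls off the work surface, if the arm or the gripper's body presses on something with over 40 N, if the wrist force passes 120 N, or if a joint passes its speed limit or range.

## Working session

There is one attempt and no reset: what is moved stays moved. The work goes in short steps, Python scripts to look and compute and a tool call to move; the robot and the scene stay as the last step left them, time stands still between calls to the robot, and variables do not carry over. Pictures are saved under pics/ and viewed, and the job is handed in when it is done.

Besides the shell and the picture viewer there is one more tool, called after ">>>" as name(argument=value, ...) on one line, values as JSON. move_arm: Moves the arm, as the interface text tells. Its arguments: {"type":"object","properties":{"steps":{"type":"array","items":{"type":"number"}},"grip":{"type":"number"},"grip_force":{"type":"number"}},"required":["steps"]}

```bash
ls; mkdir -p pics; python3 - <<'E'
from bench import readout, read_camera, camera_info, arm
import cv2
print(readout.read_state())
for n in ["scene","side","wrist"]:
    i=camera_info(n); print(n,i)
    cv2.imwrite(f"pics/{n}0.png",read_camera(n)[:,:,::-1])
E
```

```text
pics
{'t': 0.0, 'joint_positions': array([-1.26616880e+00,  2.17791879e-01,  1.61493842e+00, -4.02308004e-05,
        1.31129822e+00, -1.12149235e-01]), 'joint_vel': array([ 0.00088314, -0.00161836,  0.00147443,  0.00091229,  0.00029773,
        0.00043333]), 'tau': array([ 9.17804823e-05, -3.96843839e+01, -3.03852332e+01, -1.28649158e-04,
        9.60386766e-03,  4.99845392e-07]), 'tool_pos': array([ 0.25279986, -0.57069311,  0.22994264]), 'ee_rot': array([-3.13916774e+00, -2.33993313e-04,  4.16786848e-01]), 'ft_force': array([0.5089633 , 0.47306927, 0.71608377]), 'wrist_torque': array([ 0.02075267, -0.0572318 ,  0.01566841]), 'grip_width': 0.08487339563281379}
scene {'intrinsics': array([[416.53708074,   0.        , 321.82922681],
       [  0.        , 416.53708074, 190.64087258],
       [  0.        ,   0.        ,   1.        ]]), 'position': array([ 1.38340562, -0.18256789,  1.22474096]), 'attitude': array([0.65896743, 0.00950887, 1.37184935])}
side {'intrinsics': array([[496.26881432,   0.        , 311.29190492],
       [  0.        , 496.26881432, 194.32392726],
       [  0.        ,   0.        ,   1.        ]]), 'position': array([ 0.20657867, -1.40256178,  1.04992559]), 'attitude': array([ 0.99880004,  0.00398316, -0.24795101])}
wrist {'intrinsics': array([[309.70691629,   0.        , 320.23385607],
       [  0.        , 309.70691629, 200.96443941],
       [  0.        ,   0.        ,   1.        ]]), 'position': array([ 0.32964185, -0.53888476,  0.37271359]), 'attitude': array([-0.33181694,  0.00293898, -1.15357174])}
```

View pics/scene0.png

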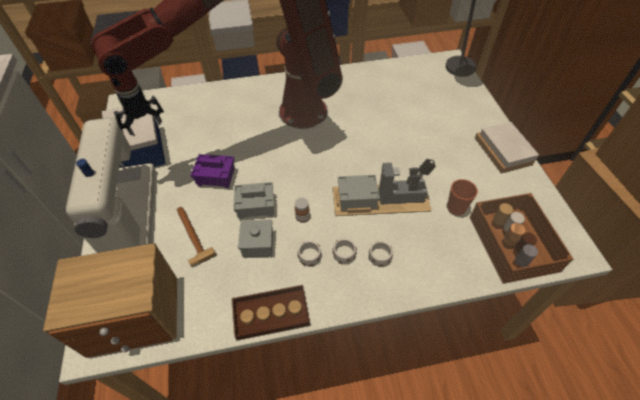

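View pics/side0.png

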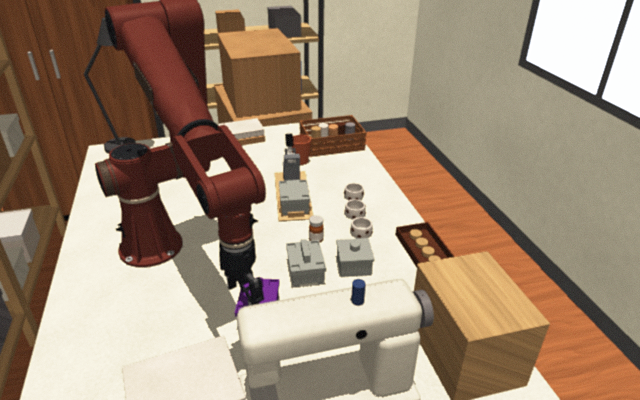

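View pics/wrist0.png

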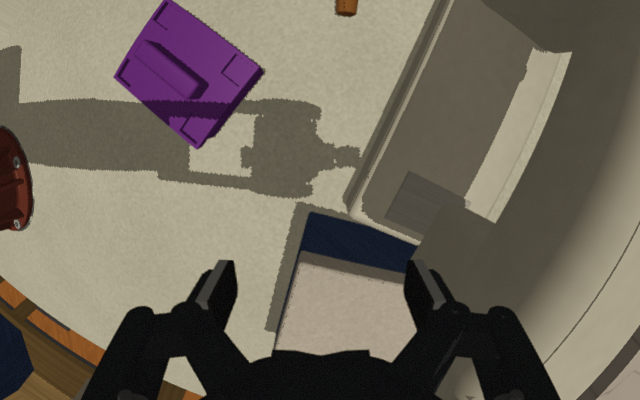

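Candidates in the scene picture: the purple look-alike (214,170), the grey tub with a bar ridge (254,200), and the grey tub with a round knob (256,237). The one at (254,200) fits, being grey with a ridge. I'll check it in enlarged crops.

```bash
cat > h.py <<'E'
import numpy as np, cv2
from scipy.spatial.transform import Rotation as Ro
from bench import readout, read_camera, camera_info, arm
def proj(info,P):
    P=np.atleast_2d(P).astype(float); R=Ro.from_euler('xyz',info['attitude']).as_matrix()
    c=(P-info['position'])@R; c=c*[1,-1,-1]; K=info['intrinsics']
    if info.get('fish'):
        rho=np.hypot(c[:,0],c[:,1]); th=np.arctan2(rho,c[:,2]); s=th/np.maximum(rho,1e-9)
        return np.c_[K[0,0]*c[:,0]*s+K[0,2],K[1,1]*c[:,1]*s+K[1,2]]
    return np.c_[K[0,0]*c[:,0]/c[:,2]+K[0,2],K[1,1]*c[:,1]/c[:,2]+K[1,2]]
def onz(info,px,z):
    K=info['intrinsics'];R=Ro.from_euler('xyz',info['attitude']).as_matrix();out=[]
    for u,v in np.atleast_2d(px):
        a,b=(u-K[0,2])/K[0,0],(v-K[1,2])/K[1,1]
        if info.get('fish'):
            r=np.hypot(a,b); d=np.array([a/r*np.sin(r),b/r*np.sin(r),np.cos(r)])
        else: d=np.array([a,b,1.])
        d=R@(d*[1,-1,-1]); p=info['position']; out.append(p+d*(z-p[2])/d[2])
    return np.array(out)
def info(n):
    i=dict(camera_info(n)); i['fish']=(n=='wrist'); return i
def box(cx,cy,yaw,xs,ys,z):
    c,s=np.cos(yaw),np.sin(yaw)
    return np.array([[cx+c*x-s*y,cy+s*x+c*y,z] for x,y in [(xs[0],ys[0]),(xs[1],ys[0]),(xs[1],ys[1]),(xs[0],ys[1])]])
def crop(img,x0,y0,x1,y1,k,name):
    c=cv2.resize(img[y0:y1,x0:x1],None,fx=k,fy=k,interpolation=cv2.INTER_CUBIC)[:,:,::-1].copy()
    cv2.imwrite(name,c)
E
python3 - <<'E'
from h import *
s=cv2.imread('pics/scene0.png')[:,:,::-1]; d=cv2.imread('pics/side0.png')[:,:,::-1]
crop(s,180,140,340,260,5,'pics/s_a.png'); crop(s,320,145,480,225,5,'pics/s_b.png')
crop(d,220,200,400,320,4,'pics/d_a.png')
I=info('scene')
for n,p,z in [('tub',(254,192),.07),('dock',(357,188),.08),('levertip',(428,165),.2),('purple',(214,165),.07),('knob',(256,232),.09),('jar',(302,205),.05),('pot',(461,190),.1),('bangle',(310,253),0.03),('bangle',(344,250),0.03),('bangle',(381,253),0.03)]: print(n,onz(I,p,z)[0].round(3))
E
```

```text
tub [ 0.462 -0.25   0.07 ]
dock [0.526 0.104 0.08 ]
levertip [0.571 0.324 0.2  ]
purple [ 0.305 -0.383  0.07 ]
knob [ 0.641 -0.259  0.09 ]
jar [ 0.537 -0.094  0.05 ]
pot [0.622 0.444 0.1  ]
bangle [ 0.718 -0.099  0.03 ]
bangle [0.729 0.012 0.03 ]
bangle [0.764 0.127 0.03 ]
```

View pics/s_a.png

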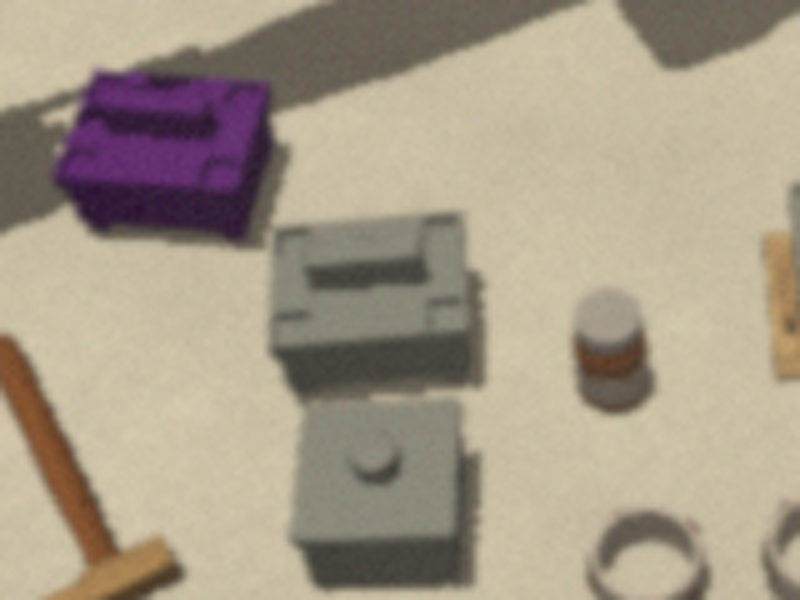

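View pics/s_b.png

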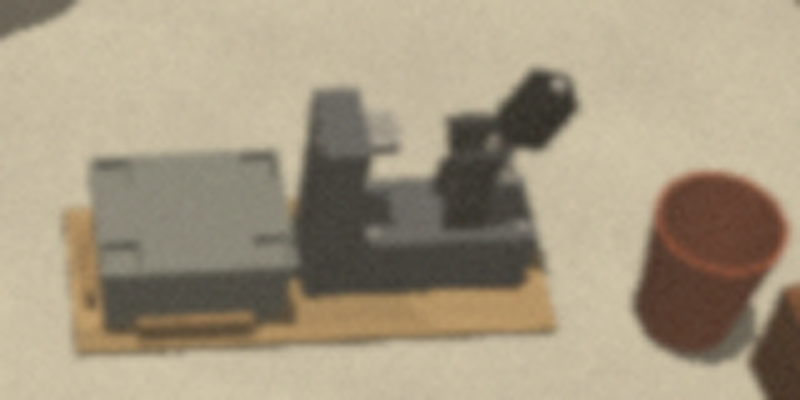

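View pics/d_a.png

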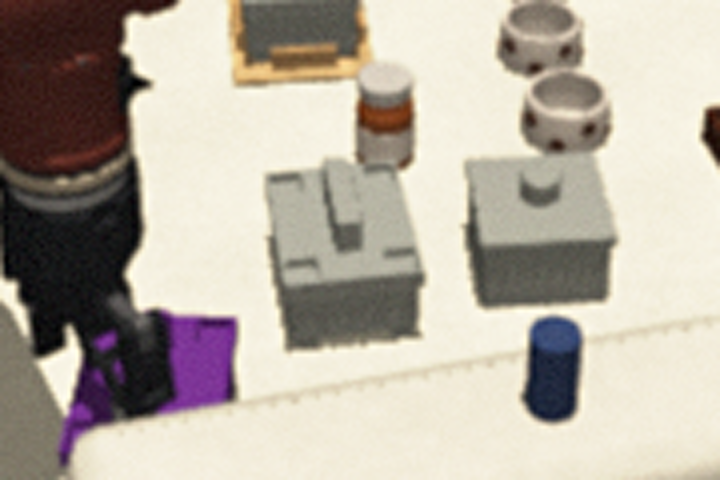

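The crops confirm it: the grey ridge tub's lid corners in the scene crop are at (275,230), (462,213), (470,330) and (275,352). The dock lid corners are at (92,160), (280,152), (295,265) and (103,275).

```bash
python3 - <<'E'
from h import *
I=info('scene');D=info('side')
def rep(n,C):
    c=C.mean(0); l=(C[1]+C[2]-C[0]-C[3])/2; w=(C[2]+C[3]-C[0]-C[1])/2
    print(n,c.round(4),'len',np.linalg.norm(l).round(4),'wid',np.linalg.norm(w).round(4),'yaw long',np.degrees(np.arctan2(l[1],l[0])).round(2),'yaw short',np.degrees(np.arctan2(w[1],w[0])).round(2))
a=np.array([(275,230),(462,213),(470,330),(275,352)])/5+[180,140]
b=np.array([(92,160),(280,152),(295,265),(103,275)])/5+[320,145]
rep('tub',onz(I,a,.072)); rep('dock',onz(I,b,.08))
a2=np.array([(290,288),(265,178),(390,165),(423,275)])/4+[220,200]
print(onz(D,a2,.072).round(4), onz(D,a2,.072).mean(0))
print(onz(I,a,.072).round(3))
E
```

```text
tub [ 0.4809 -0.2516  0.072 ] len 0.1321 wid 0.1048 yaw long 85.53 yaw short -4.17
dock [0.5242 0.1102 0.08  ] len 0.1332 wid 0.1014 yaw long 81.6 yaw short -9.34
[[ 0.4192 -0.3226  0.072 ]
 [ 0.4277 -0.192   0.072 ]
 [ 0.5271 -0.2007  0.072 ]
 [ 0.5173 -0.3332  0.072 ]] [ 0.47283451 -0.2621564   0.072     ]
[[ 0.423 -0.314  0.072]
 [ 0.435 -0.182  0.072]
 [ 0.538 -0.19   0.072]
 [ 0.529 -0.321  0.072]]
```

>>> move_arm(steps=[2.8, 3.5, 0.6, 0, 0, 7.75, 2.8, 3.5, 0.6, 0, 0, 7.75, 2.8, 3.5, 0.6, 0, 0, 7.75, 2.8, 3.5, 0.6, 0, 0, 7.75, 2.8, 3.5, 0.6, 0, 0, 7.75, 2.8, 3.5, 0, 0, 0, 7.75, 2.8, 3.5, 0, 0, 0, 7.75, 2.8, 3.5, 0, 0, 0, 7.75, 0, 0, 0, 0, 0, 0, 0, 0, 0, 0, 0, 0])

```text
t: 1.4
tool_pos: [0.4767, -0.2916, 0.261]
ee_rot: [-3.141, 0.0, 1.499]
ft_force: [0.1, -0.6, -0.0]
grip_width: 0.0853
```

```bash
python3 - <<'E'
from h import *
import pickle
I=info('wrist'); im=read_camera('wrist'); pickle.dump(I,open('w1.pkl','wb'))
print(I['position'],readout.read_state()['ee_rot'],readout.read_state()['tool_pos'])
cv2.imwrite('pics/w1.png',im[:,:,::-1])
for f,(x,y,w,h,k) in {}.items(): pass
E
```

```text
[ 0.48287735 -0.20960016  0.40355687] [-3.14086143e+00  2.15594583e-04  1.49772490e+00] [ 0.47649856 -0.2920074   0.261034  ]
```

View pics/w1.png

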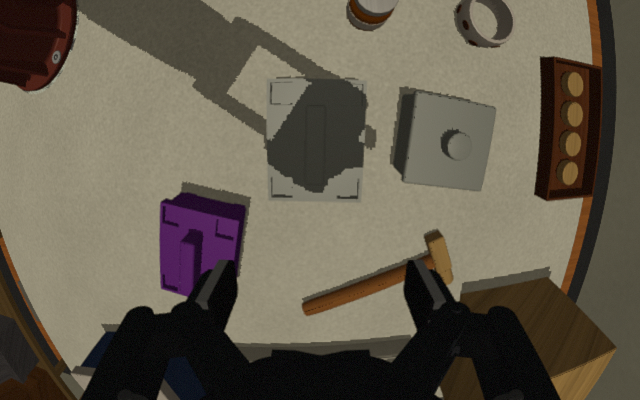

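The grey tub is right below the camera, with its lid spanning about (267..366, 79..202). I'll enlarge it.

```bash
python3 - <<'E'
from h import *
im=cv2.imread('pics/w1.png')[:,:,::-1]
im=(255*(im/255.)**.6).astype('uint8')
crop(im,255,65,380,215,4,'pics/w1c.png')
E
```

```text
(no output)
```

View pics/w1c.png

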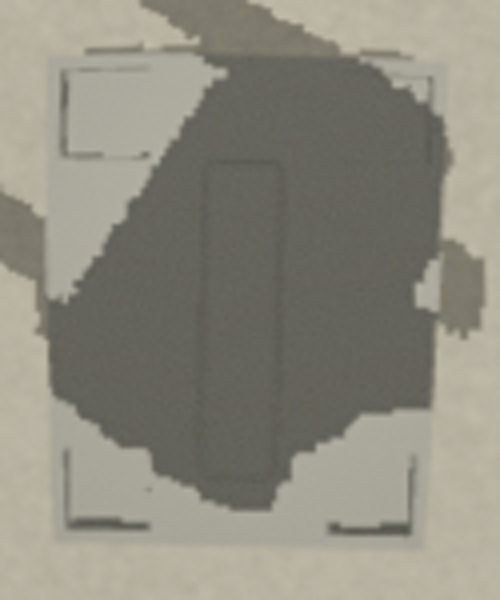

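```bash
cat >> h.py <<'E'
from scipy.optimize import least_squares
def fit(I,pts3,px,x0,zoff=0):
    """pts3: local pts (x,y,z); solve cx,cy,yaw"""
    pts3=np.array(pts3,float);px=np.array(px,float)
    def f(p):
        c,s=np.cos(p[2]),np.sin(p[2])
        W=np.c_[p[0]+c*pts3[:,0]-s*pts3[:,1],p[1]+s*pts3[:,0]+c*pts3[:,1],pts3[:,2]]
        return (proj(I,W)-px).ravel()
    r=least_squares(f,x0); return r.x,r.fun.reshape(-1,2)
E
python3 - <<'E'
from h import *
import pickle
I=pickle.load(open('w1.pkl','rb'))
# image up = +y world, right = +x
L=[(-.053,.068,.072),(.053,.068,.072),(.053,-.068,.072),(-.053,-.068,.072)]
T=[(-.01,.04,.104),(.01,.04,.104),(.01,-.04,.104),(-.01,-.04,.104)]
pl=np.array([(48,57),(447,62),(430,547),(55,540)])/4+[255,65]
pt=np.array([(207,160),(283,160),(276,478),(200,478)])/4+[255,65]
for a,b in [(L,pl),(T,pt),(L+T,np.r_[pl,pt])]:
    x,f=fit(I,a,b,[.48,-.25,-.07]); print(x.round(4),np.degrees(x[2]),f.round(1).tolist())
D=camera_info('side');S=camera_info('scene')
E
```

```text
[ 0.4745 -0.2557 -0.086 ] -4.929326801594832 [[-0.3, -0.4], [0.5, -0.5], [-0.6, 0.3], [0.3, 0.7]]
[ 0.4743 -0.2551 -0.0954] -5.463741018201591 [[-1.0, -0.6], [1.0, -0.2], [0.5, 0.7], [-0.4, 0.2]]
[ 0.4744 -0.2554 -0.0882] -5.050693816019645 [[-0.3, -0.8], [0.5, -0.7], [-0.8, 0.1], [0.1, 0.4], [-1.2, -0.3], [0.8, -0.0], [0.9, 0.8], [0.0, 0.5]]
```

>>> move_arm(steps=[0.6, 5, 1, 0, 0, -0.5, 0.6, 5, 1, 0, 0, -0.5, 0.6, 5, 1, 0, 0, -0.5, 0.6, 5, 1, 0, 0, -0.5, 0.6, 5, 0, 0, 0, -0.5, 0.6, 5, 0, 0, 0, -0.5, 0.6, 5, 0, 0, 0, -0.5, 0, 0, 0, 0, 0, 0, 0, 0, 0, 0, 0, 0, 0, 0, 0, 0, 0, 0])

```text
t: 2.7
tool_pos: [0.5191, 0.0568, 0.3012]
ee_rot: [-3.142, 0.0, 1.435]
ft_force: [0.2, -0.7, 0.3]
grip_width: 0.0852
```

```bash
python3 - <<'E'
from h import *
import pickle
I=info('wrist'); im=read_camera('wrist'); pickle.dump(I,open('w2.pkl','wb'))
print(I['position'],readout.read_state()['ee_rot'],readout.read_state()['tool_pos'])
cv2.imwrite('pics/w2.png',im[:,:,::-1])
im=(255*(im/255.)**.6).astype('uint8')
crop(im,220,0,420,150,4,'pics/w2c.png');crop(im,220,80,420,230,4,'pics/w2d.png')
E
```

```text
[0.53040678 0.13823319 0.44379134] [-3.14147400e+00  3.62176912e-04  1.43514855e+00] [0.5190546  0.0568611  0.30122675]
```

View pics/w2.png

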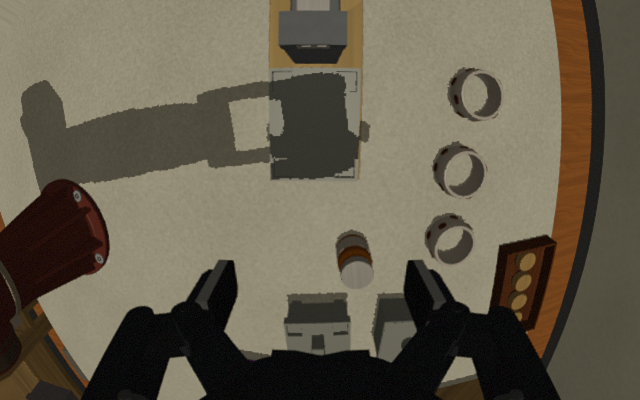

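View pics/w2c.png

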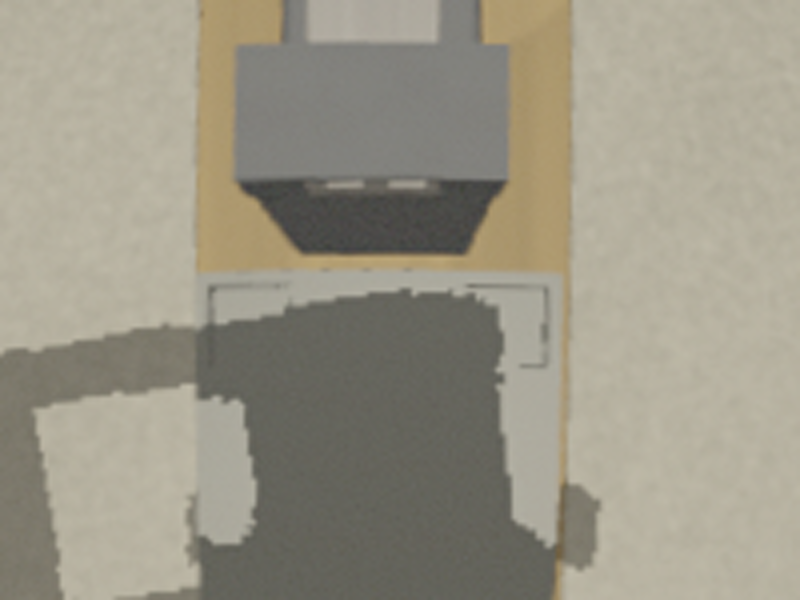

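View pics/w2d.png

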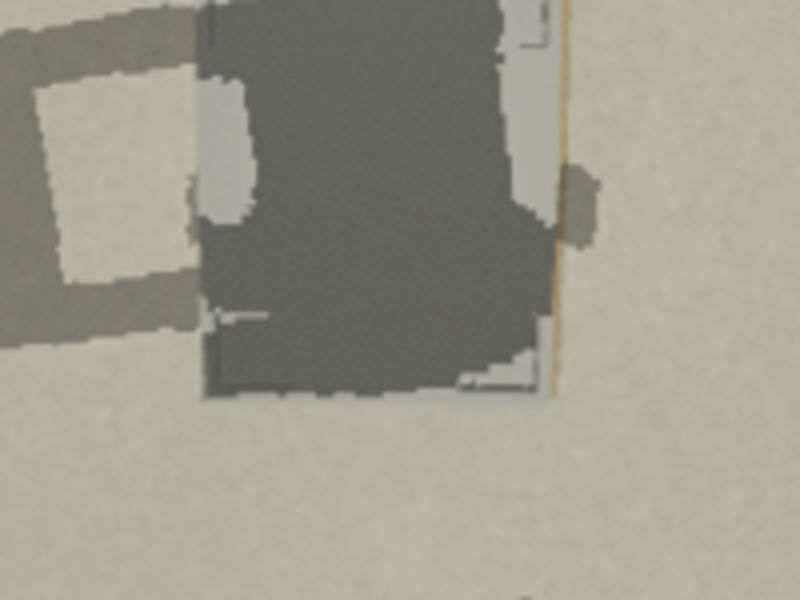

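The dock lid corners are TL (269,68), TR (361,68), BR (358,180.5) and BL (271,179.5) in w2, and the tower top is at about (279..347, 11..45).

```bash
python3 - <<'E'
from h import *
import pickle
I=pickle.load(open('w2.pkl','rb'))
z=.08
L=[(-.053,.068,z),(.053,.068,z),(.053,-.068,z),(-.053,-.068,z)]
pl=np.array([(197,272),(565,272),(552,722),(205,718)])/4+[220,0]
Rr=[(-.049,.064,z),(.049,.064,z),(.049,-.064,z),(-.049,-.064,z)]
pr=np.array([(210,286),(547,286),(537,710),(216,708)])/4+[220,0]
T=[(-.03,.08,.168),(.03,.08,.168),(.03,.112,.168),(-.03,.112,.168)]
pt=np.array([(237,180),(508,180),(508,45),(236,45)])/4+[220,0]
for a,b in [(L,pl),(Rr,pr),(T,pt),(L+Rr+T,np.r_[pl,pr,pt])]:
    x,f=fit(I,a,b,[.52,.11,-.15]); print(x.round(4),np.degrees(x[2]),f.round(1).tolist())
E
```

```text
[ 0.5196  0.1087 -0.1435] -8.219829272238078 [[0.0, -0.6], [-0.0, -0.3], [-0.1, 0.3], [0.1, 0.6]]
[ 0.5189  0.1084 -0.1423] -8.155834846374983 [[-0.4, -0.4], [0.4, -0.3], [0.1, 0.4], [-0.0, 0.4]]
[ 0.5191  0.1079 -0.141 ] -8.078027921693243 [[-0.8, 0.2], [0.4, 0.0], [0.5, -0.2], [-0.1, 0.0]]
[ 0.5191  0.1082 -0.1419] -8.131050416959745 [[-0.4, -0.0], [-0.4, 0.1], [-0.3, 0.6], [-0.1, 1.1], [-0.2, -0.3], [0.6, -0.2], [0.3, 0.4], [0.2, 0.4], [-0.7, -0.3], [0.5, -0.3], [0.6, -0.6], [-0.0, -0.4]]
```

>>> move_arm(steps=[-0.64, -4.46, -0.5, 0, 0, 0.4, -0.64, -4.46, -0.5, 0, 0, 0.4, -0.64, -4.46, -0.5, 0, 0, 0.4, -0.64, -4.46, -0.5, 0, 0, 0.4, -0.64, -4.46, -1, 0, 0, 0.4, -0.64, -4.46, -2, 0, 0, 0.4, -0.63, -4.48, -3, 0, 0, 0.4, 0, 0, -3, 0, 0, 0, 0, 0, -3, 0, 0, 0, 0, 0, -2, 0, 0, 0, 0, 0, -2, 0, 0, 0, 0, 0, -2, 0, 0, 0, 0, 0, 0, 0, 0, 0, 0, 0, 0, 0, 0, 0])

```text
t: 4.5
tool_pos: [0.4745, -0.2548, 0.1021]
ee_rot: [3.141, 0.001, 1.486]
ft_force: [0.3, 0.4, 0.8]
grip_width: 0.0855
```

```bash
python3 - <<'E'
from h import *
s=readout.read_state();print(s['tool_pos'],s['ee_rot'])
cv2.imwrite('pics/w3.png',read_camera('wrist')[:,:,::-1])
crop(read_camera('side'),220,180,400,315,4,'pics/d3.png')
E
```

```text
[ 0.47449643 -0.25483665  0.10205148] [3.14069133e+00 6.14854201e-04 1.48556812e+00]
```

View pics/w3.png

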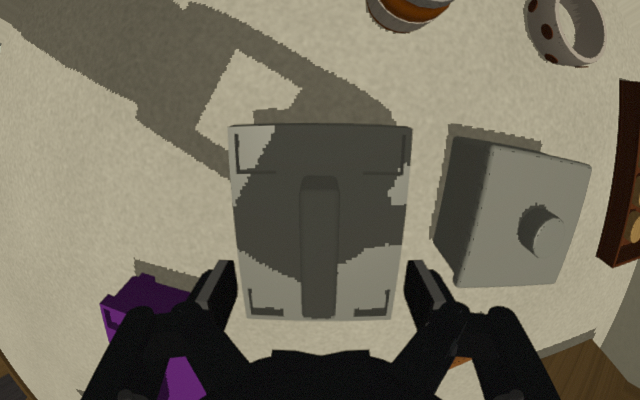

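View pics/d3.png

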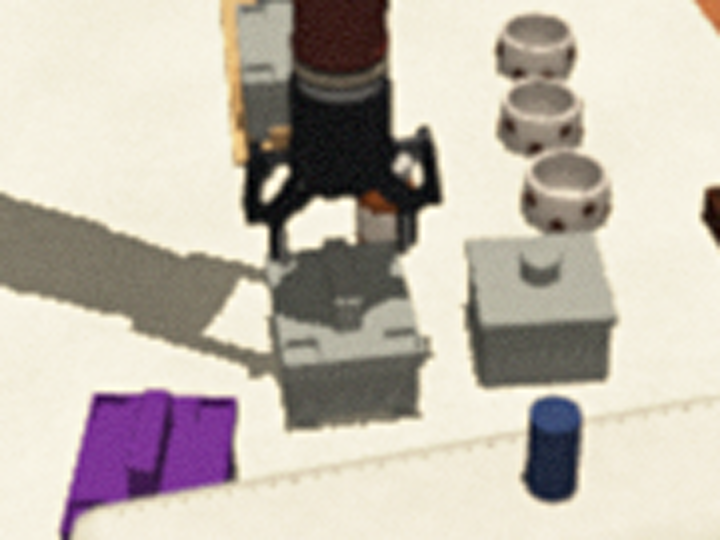

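The ridge is centred at column 320, between the fingers at 237 and 408. Descending and closing.

>>> move_arm(steps=[0, -0.05, -1.2, 0, 0, 0, 0, 0, -1.1, 0, 0, 0, 0, 0, 0, 0, 0, 0, 0, 0, 0, 0, 0, 0])

```text
t: 5.1
tool_pos: [0.4742, -0.2542, 0.078]
ee_rot: [-3.141, -0.0, 1.487]
ft_force: [-0.8, 0.1, -0.0]
grip_width: 0.0852
```

>>> move_arm(steps=[0, 0, 0, 0, 0, 0, 0, 0, 0, 0, 0, 0, 0, 0, 0, 0, 0, 0, 0, 0, 0, 0, 0, 0, 0, 0, 0, 0, 0, 0, 0, 0, 0, 0, 0, 0, 0, 0, 0, 0, 0, 0], grip=-1, grip_force=60)

```text
t: 5.98
tool_pos: [0.4741, -0.2545, 0.0785]
ee_rot: [-3.141, 0.0, 1.487]
ft_force: [-3.5, 0.1, 4.5]
grip_width: 0.0189
```

>>> move_arm(steps=[0, 0, 0.5, 0, 0, 0, 0, 0, 1, 0, 0, 0, 0, 0, 2, 0, 0, 0, 0, 0, 3, 0, 0, 0, 0, 0, 3, 0, 0, 0, 0, 0, 3, 0, 0, 0, 0, 0, 2, 0, 0, 0, 0, 0, 0.5, 0, 0, 0, 0, 0, 0, 0, 0, 0])

```text
t: 7.1
tool_pos: [0.4741, -0.2541, 0.2279]
ee_rot: [-3.141, -0.0, 1.487]
ft_force: [-0.4, -0.4, -4.7]
grip_width: 0.0188
```

```bash
python3 - <<'E'
from h import *
s=readout.read_state();print(s['tool_pos'],s['ee_rot'],s['ft_force'],s['wrist_torque'])
crop(read_camera('side'),220,130,400,265,4,'pics/d4.png')
E
```

```text
[ 0.47412849 -0.25412723  0.22785623] [-3.14126943e+00 -3.30710612e-04  1.48678861e+00] [-0.4421138  -0.4425195  -4.66999847] [-0.00125888 -0.00424484 -0.0956065 ]
```

View pics/d4.png

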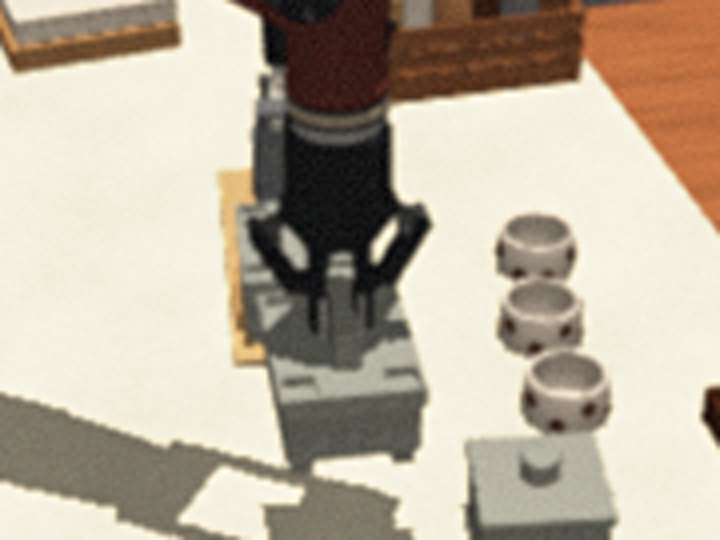

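>>> move_arm(steps=[0.25, 2.0, 0, 0, 0, -0.3, 0.5, 4.0, 0, 0, 0, -0.3, 0.5, 4.0, 0, 0, 0, -0.4, 0.5, 4.0, 0, 0, 0, -0.4, 0.5, 4.0, 0, 0, 0, -0.4, 0.5, 4.0, 0, 0, 0, -0.4, 0.5, 4.0, 0, 0, 0, -0.4, 0.5, 4.0, 0, 0, 0, -0.4, 0.4, 3.5, 0, 0, 0, -0.3, 0.2, 2, 0, 0, 0, 0, 0.12, 0.85, 0, 0, 0, 0, 0, 0, 0, 0, 0, 0, 0, 0, 0, 0, 0, 0])

```text
t: 8.78
tool_pos: [0.5188, 0.1082, 0.2278]
ee_rot: [-3.141, 0.001, 1.428]
ft_force: [-0.1, -0.0, -4.2]
grip_width: 0.019
```

```bash
python3 - <<'E'
from h import *
import pickle
s=readout.read_state();print(s['tool_pos'],s['ee_rot'],s['ft_force'])
I=info('wrist'); pickle.dump(I,open('w5.pkl','wb')); im=read_camera('wrist')
cv2.imwrite('pics/w5.png',im[:,:,::-1])
crop(read_camera('scene'),320,125,480,225,5,'pics/s5.png')
E
```

```text
[0.51883454 0.10822859 0.22784093] [-3.14085246e+00  7.66199566e-04  1.42827272e+00] [-8.10810258e-02 -3.68233262e-03 -4.19183124e+00]
```

View pics/w5.png

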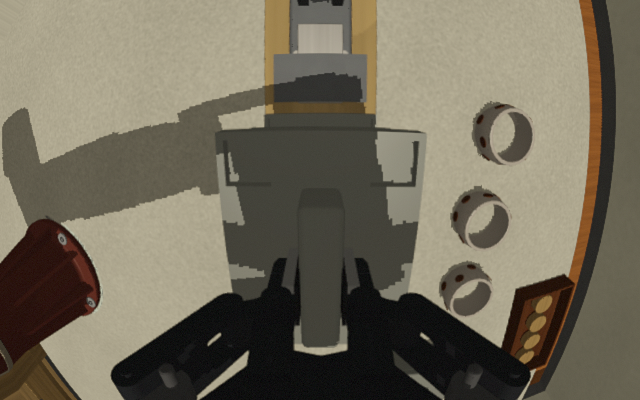

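View pics/s5.png

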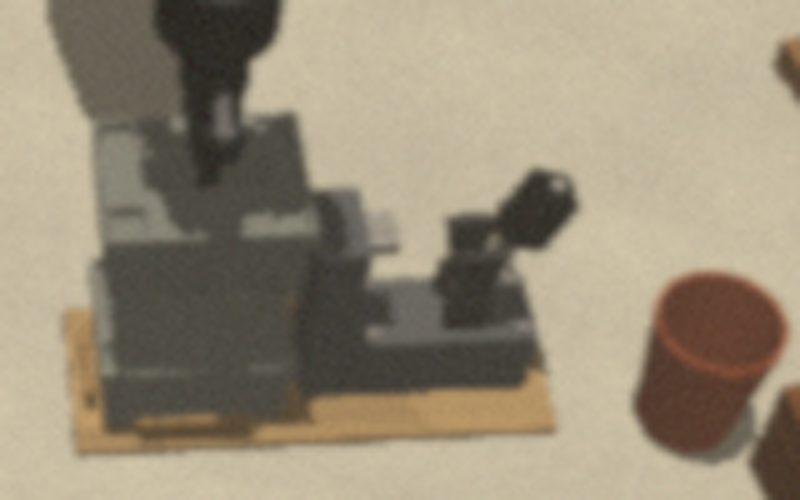

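```bash
python3 - <<'E'
from h import *
im=cv2.imread('pics/w5.png')[:,:,::-1]; im=(255*(im/255.)**.5).astype('uint8')
crop(im,205,40,440,210,3.4,'pics/w5c.png')
E
```

```text
(no output)
```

View pics/w5c.png

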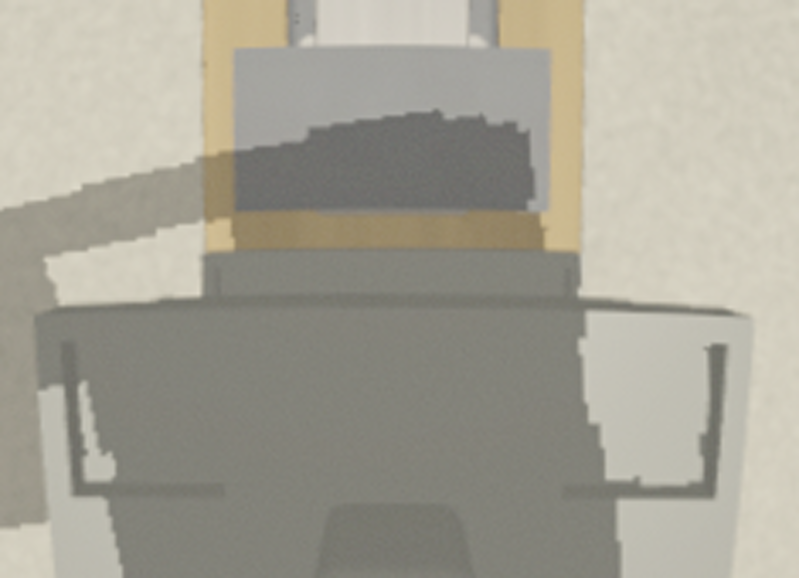

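```bash
python3 - <<'E'
from h import *
import pickle
I=pickle.load(open('w5.pkl','rb'))
q=lambda a: np.array(a)/3.4+[205,40]
T=[(-.03,.112,.168),(.03,.112,.168),(.03,.08,.168),(-.03,.08,.168)]
pt=q([(234,48),(550,48),(550,211),(234,211)])
L=[(-.053,.068,.08),(.053,.068,.08)]; pl=q([(203,252),(580,252)])
for a,b in[(T,pt),(T+L,np.r_[pt,pl])]:
    x,f=fit(I,a,b,[.52,.11,-.14]); print('dock',x.round(4),np.degrees(x[2]),f.round(1).tolist())
h=.2278-.0785
U=[(-.053,.068,.072+h),(.053,.068,.072+h),(-.049,.064,.072+h),(.049,.064,.072+h)]
pu=q([(37,317),(752,317),(63,345),(727,345)])
x,f=fit(I,U,pu,[.52,.11,-.14]); print('tub',x.round(4),np.degrees(x[2]),f.round(1).tolist())
E
```

```text
dock [ 0.5189  0.1083 -0.1421] -8.142411533774817 [[-0.4, -0.2], [0.4, -0.2], [-0.1, 0.2], [0.1, 0.2]]
dock [ 0.5188  0.1083 -0.1429] -8.185268561967895 [[-0.4, -0.2], [0.3, -0.2], [-0.2, 0.2], [0.0, 0.1], [-0.9, 0.0], [1.4, 0.2]]
tub [ 0.5192  0.1066 -0.1414] -8.103871293925456 [[-0.9, 0.4], [1.0, 0.4], [-0.6, -0.3], [0.5, -0.3]]
```

>>> move_arm(steps=[0, 0.1, -1, 0, 0, 0, 0, 0, -1.5, 0, 0, 0, 0, 0, -1.5, 0, 0, 0, 0, 0, -1.2, 0, 0, 0, 0, 0, -0.7, 0, 0, 0, 0, 0, -0.4, 0, 0, 0, 0, 0, 0, 0, 0, 0, 0, 0, 0, 0, 0, 0])

```text
t: 9.88
tool_pos: [0.5196, 0.1102, 0.1659]
ee_rot: [3.14, -0.0, 1.429]
ft_force: [-1.4, -0.0, -4.8]
grip_width: 0.019
```

>>> move_arm(steps=[0, 0, -0.2, 0, 0, 0, 0, 0, -0.2, 0, 0, 0, 0, 0, -0.2, 0, 0, 0, 0, 0, -0.2, 0, 0, 0, 0, 0, -0.1, 0, 0, 0, 0, 0, 0, 0, 0, 0, 0, 0, 0, 0, 0, 0])

```text
t: 10.75
tool_pos: [0.5191, 0.1101, 0.1564]
ee_rot: [3.141, -0.0, 1.429]
ft_force: [0.9, -0.2, -4.6]
grip_width: 0.0186
```

```bash
python3 - <<'E'
from h import *
s=readout.read_state();print(s['tool_pos'],s['ee_rot'],s['ft_force'],s['wrist_torque'])
crop(read_camera('scene'),320,125,480,225,5,'pics/s6.png')
E
```

```text
[0.51912464 0.11010815 0.15635167] [ 3.14146393e+00 -2.08782840e-05  1.42909512e+00] [ 0.90881485 -0.24487642 -4.62463104] [ 0.03038899 -0.01393423  0.06705761]
```

View pics/s6.png

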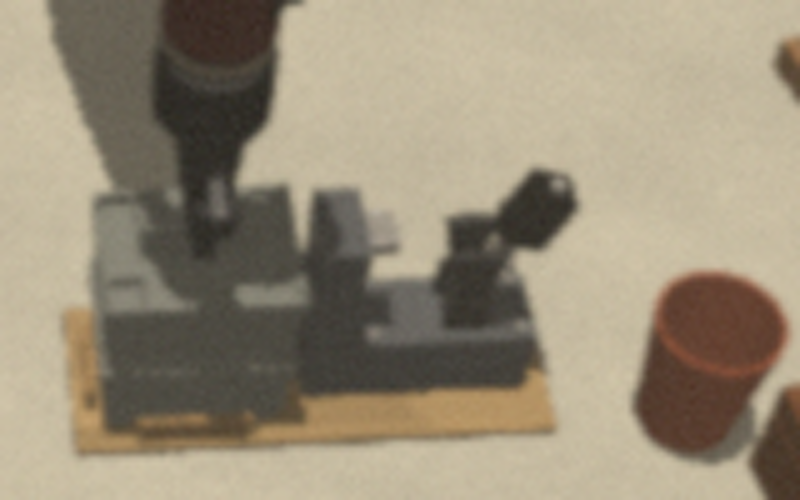

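The feet are already below the lid top with no contact force, so I'll continue down.

>>> move_arm(steps=[0, 0, -0.15, 0, 0, 0, 0, 0, -0.15, 0, 0, 0, 0, 0, -0.1, 0, 0, 0, 0, 0, -0.1, 0, 0, 0, 0, 0, -0.05, 0, 0, 0, 0, 0, -0.05, 0, 0, 0, 0, 0, 0, 0, 0, 0, 0, 0, 0, 0, 0, 0])

```text
t: 11.8
tool_pos: [0.5191, 0.1101, 0.1506]
ee_rot: [3.142, 0.0, 1.429]
ft_force: [-1.6, 0.4, -1.7]
grip_width: 0.0191
```

>>> move_arm(steps=[0, 0, -0.05, 0, 0, 0, 0, 0, 0, 0, 0, 0])

```text
t: 12.05
tool_pos: [0.5191, 0.1101, 0.1506]
ee_rot: [-3.141, 0.0, 1.429]
ft_force: [-2.7, -0.9, 4.4]
grip_width: 0.0188
```

>>> move_arm(steps=[0, 0, 0, 0, 0, 0, 0, 0, 0, 0, 0, 0, 0, 0, 0, 0, 0, 0, 0, 0, 0, 0, 0, 0, 0, 0, 0, 0, 0, 0], grip=0.2)

```text
t: 12.68
tool_pos: [0.5191, 0.1101, 0.1497]
ee_rot: [3.142, -0.0, 1.429]
ft_force: [0.5, -0.2, -0.3]
grip_width: 0.0511
```

>>> move_arm(steps=[0, 0, 1, 0, 0, 0, 0, 0, 2, 0, 0, 0, 0, 0, 3, 0, 0, 0, 0, 0, 3, 0, 0, 0, 0, 0, 3, 0, 0, 0, 0, 0, 2, 0, 0, 0, 0, 0, 1, 0, 0, 0, 0, 0, 0, 0, 0, 0, 0, 0, 0, 0, 0, 0])

```text
t: 13.8
tool_pos: [0.5184, 0.11, 0.2986]
ee_rot: [-3.14, 0.0, 1.429]
ft_force: [-0.1, 0.2, 0.0]
grip_width: 0.0514
```

```bash
python3 - <<'E'
from h import *
import pickle
s=readout.read_state();print(s['tool_pos'],s['ee_rot'],s['ft_force'])
I=info('wrist'); pickle.dump(I,open('w7.pkl','wb')); im=read_camera('wrist')
cv2.imwrite('pics/w7.png',im[:,:,::-1])
im=(255*(im/255.)**.5).astype('uint8')
crop(im,230,0,410,220,2.7,'pics/w7c.png')
crop(read_camera('scene'),320,125,480,225,5,'pics/s7.png')
E
```

```text
[0.51840007 0.11004143 0.29860244] [-3.13958548e+00  4.31307740e-04  1.42906067e+00] [-0.0785711   0.2145718   0.04525721]
```

View pics/w7.png

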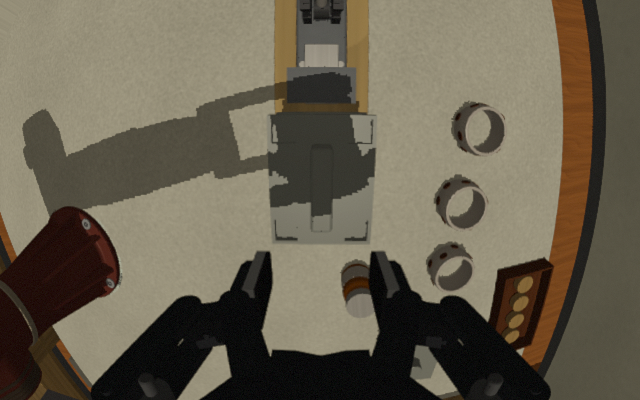

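View pics/w7c.png

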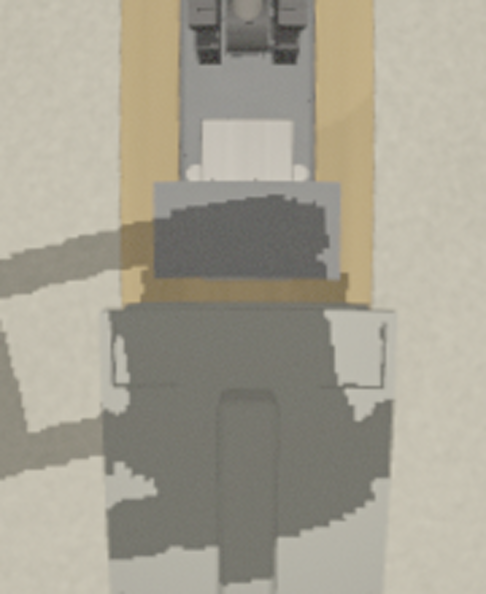

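View pics/s7.png

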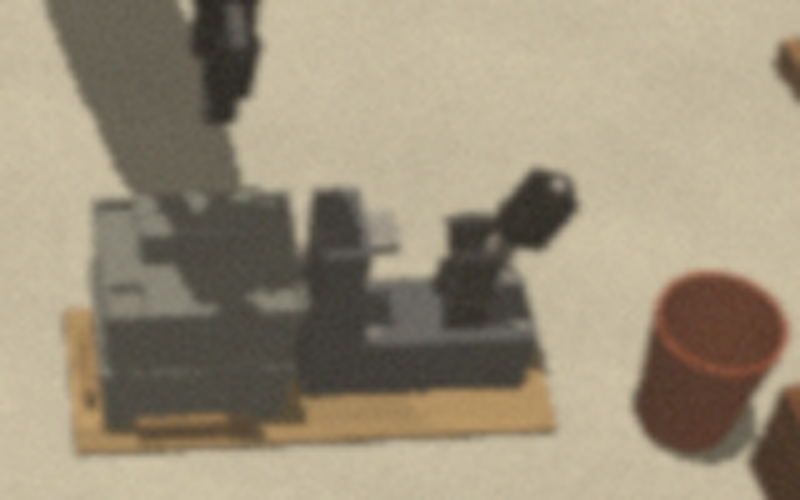

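```bash
python3 - <<'E'
from h import *
import pickle
I=pickle.load(open('w7.pkl','rb'))
q=lambda a: np.array(a)/2.7+[230,0]
z=.144
U=[(-.053,.068,z),(.053,.068,z),(-.053,-.068,z),(.053,-.068,z)]
x,f=fit(I,U,np.r_[q([(103,310),(395,310)]),[(273,242),(369.5,243)]],[.52,.11,-.14]);print('tub',x.round(4),f.round(1).tolist())
T=[(-.03,.112,.168),(.03,.112,.168),(.03,.08,.168),(-.03,.08,.168)]
x,f=fit(I,T,q([(155,182),(340,182),(340,278),(155,278)]),[.52,.11,-.14]);print('dock',x.round(4),f.round(1).tolist())
E
```

```text
tub [ 0.5196  0.1095 -0.1463] [[-1.3, -0.8], [1.2, -0.1], [-0.7, 0.9], [0.8, 0.4]]
dock [ 0.5192  0.1081 -0.1404] [[-0.5, -0.2], [0.5, -0.2], [0.2, 0.2], [-0.2, 0.2]]
```

>>> move_arm(steps=[0.45, 3.1, 0, -2.84, 0.4, 0, 0.45, 3.1, 0, -2.84, 0.4, 0, 0.45, 3.1, 0, -2.84, 0.4, 0, 0.45, 3.1, 0, -2.84, 0.4, 0, 0.45, 3.1, -1.65, -2.84, 0.4, 0, 0.45, 3.1, -1.65, -2.84, 0.4, 0, 0.45, 3.1, -1.65, -2.84, 0.4, 0, 0.45, 3.1, -1.65, -2.84, 0.4, 0, 0, 0, 0, 0, 0, 0, 0, 0, 0, 0, 0, 0], grip=0.6)

```text
t: 15.15
tool_pos: [0.5548, 0.3576, 0.2331]
ee_rot: [-3.141, 0.402, 1.429]
ft_force: [0.6, -0.7, -0.0]
grip_width: 0.0681
```

```bash
python3 - <<'E'
from h import *
import pickle
s=readout.read_state();print(s['tool_pos'],s['ee_rot'],s['ft_force'])
I=info('wrist'); pickle.dump(I,open('w8.pkl','wb')); im=read_camera('wrist')
im=(255*(im/255.)**.6).astype('uint8')
cv2.imwrite('pics/w8.png',im[:,:,::-1])
crop(read_camera('scene'),320,105,480,225,5,'pics/s8.png')
R=Ro.from_euler('xyz',s['ee_rot']).as_matrix()
t=-.1419;dx=np.array([np.cos(t),np.sin(t),0]);dy=np.array([-np.sin(t),np.cos(t),0]);u=np.sin(.4)*dy+np.cos(.4)*np.array([0,0,1])
H=np.array([.5189,.1083,.085])+.19*dy
d=s['tool_pos']-H; n=np.cross(u,dx)
print('H',H,'along u',d@u,'x',d@dx,'perp',d@n,'tool z.u',R[:,2]@u,'tool y.dx',R[:,1]@dx,'tool z.dx',R[:,2]@dx)
print(proj(I,[H+.124*u,H+.093*u,H+.118*u+.015*dx+.015*n,H+.118*u-.015*dx+.015*n]))
E
```

```text
[0.55482043 0.3575917  0.23305467] [-3.1412843   0.40190473  1.42943722] [ 0.55284229 -0.65136087 -0.00398121]
H [0.54577061 0.29639032 0.085     ] along u 0.16045917976329743 x 0.0003034962707395696 perp -0.0006727422564196152 tool z.u -0.9999981811373411 tool y.dx 0.999999871418073 tool z.dx -9.677108368167946e-05
[[319.45954875 231.21291871]
 [319.58852565 213.36511198]
 [343.15583562 205.71651388]
 [295.84759224 205.64739662]]
```

View pics/w8.png

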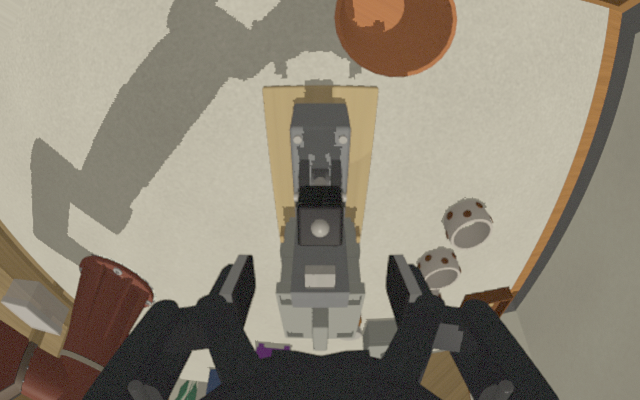

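View pics/s8.png

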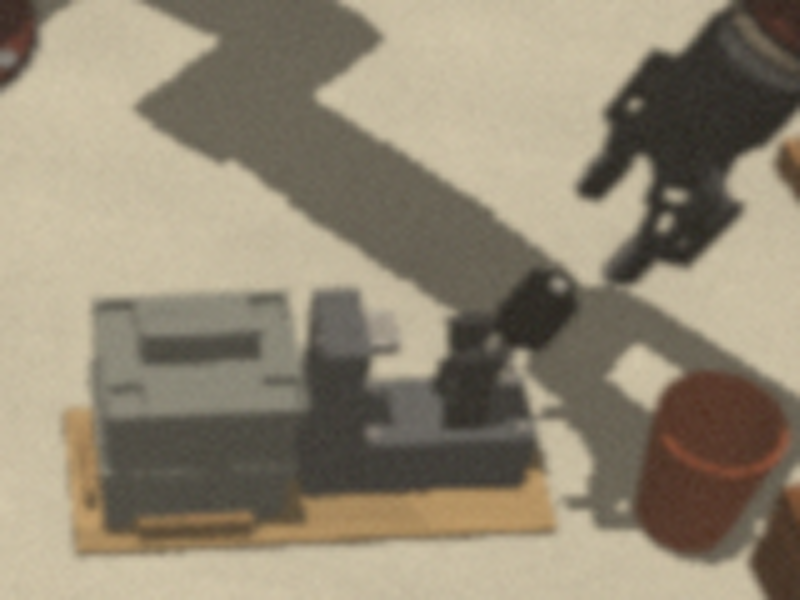

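The tub sits within about 1.5 mm of its seat. The lever tip is at (319,229) against a predicted (319.5,231), so the tool is aligned and I'll move in along the lever.

>>> move_arm(steps=[-0.09, -0.65, -1.56, 0, 0, 0, -0.09, -0.65, -1.56, 0, 0, 0, -0.09, -0.65, -1.56, 0, 0, 0, -0.09, -0.65, -1.56, 0, 0, 0, -0.09, -0.65, -1.56, 0, 0, 0, 0, 0, 0, 0, 0, 0, 0, 0, 0, 0, 0, 0])

```text
t: 16.12
tool_pos: [0.5509, 0.3258, 0.1561]
ee_rot: [3.14, 0.4, 1.429]
ft_force: [0.4, -0.2, 1.1]
grip_width: 0.0684
```

>>> move_arm(steps=[0, 0, 0, 0, 0, 0, 0, 0, 0, 0, 0, 0, 0, 0, 0, 0, 0, 0, 0, 0, 0, 0, 0, 0, 0, 0, 0, 0, 0, 0, 0, 0, 0, 0, 0, 0], grip=-1, grip_force=60)

```text
t: 16.88
tool_pos: [0.5502, 0.3263, 0.1568]
ee_rot: [3.141, 0.4, 1.429]
ft_force: [-3.9, 2.7, 6.0]
grip_width: 0.0296
```

```bash
cat > lev.py <<'E'
from h import *
s=readout.read_state()
R=Ro.from_euler('xyz',s['ee_rot']).as_matrix()
t=-.1419;dx=np.array([np.cos(t),np.sin(t),0]);dy=np.array([-np.sin(t),np.cos(t),0]);z=np.array([0,0,1])
H=np.array([.5189,.1083,.085])+.19*dy
d=s['tool_pos']-H
print('t',s['t'],'r',np.hypot(d@dy,d@z),'phi pos',np.arctan2(d@dy,d@z),'phi tool',np.arctan2(-R[:,2]@dy,-R[:,2]@z),'x',d@dx)
f=s['ft_force'];print('f dock',f@dx,f@dy,f[2],'w',s['grip_width'],'tq',s['wrist_torque'])
E
python3 lev.py
python3 - <<'E'
from h import *
crop(read_camera('scene'),320,105,480,225,5,'pics/s9.png')
E
```

```text
t 16.875 r 0.0779028502601603 phi pos 0.3988358283724365 phi tool 0.3995219965476237 x 0.00018430418330343712
f dock -4.229577171205324 2.110981087611725 6.0099679101192915 w 0.02960110966115402 tq [ 0.21711138  0.61040619 -0.3324553 ]
```

View pics/s9.png

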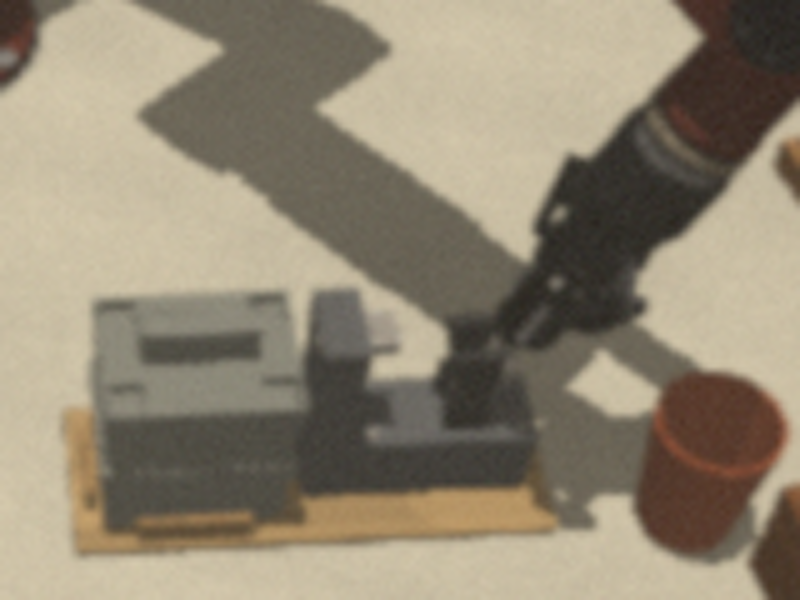

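The collar is gripped (29.6 mm). Now lifting it along the lever by about 15.6 mm.

>>> move_arm(steps=[0.02, 0.15, 0.36, 0, 0, 0, 0.02, 0.15, 0.36, 0, 0, 0, 0.02, 0.15, 0.36, 0, 0, 0, 0.02, 0.15, 0.36, 0, 0, 0, 0, 0, 0, 0, 0, 0, 0, 0, 0, 0, 0, 0])

```text
t: 17.68
tool_pos: [0.5509, 0.3315, 0.1696]
ee_rot: [-3.141, 0.401, 1.429]
ft_force: [-1.5, -1.1, -9.8]
grip_width: 0.0293
```

```bash
python3 lev.py
python3 - <<'E'
from h import *
crop(read_camera('scene'),380,125,460,185,8,'pics/s10.png')
E
```

```text
t 17.675 r 0.09173704345702986 phi pos 0.3977146319216627 phi tool 0.40073289831404 x 0.00012837884519204074
f dock -1.3374403175895353 -1.267247183701009 -9.767983664513398 w 0.02932622216861598 tq [ 0.69173209 -0.23947514 -0.05949488]
```

View pics/s10.png

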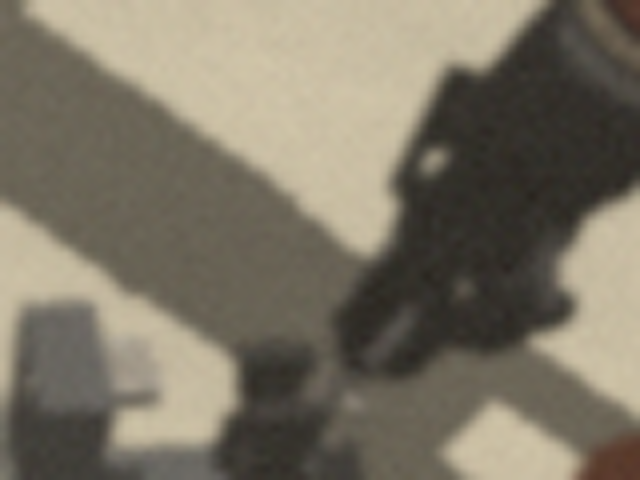

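```bash
python3 - <<'E'
import numpy as np
r=9.25
ph=.4-.05*np.arange(18)
dy=np.diff(r*np.sin(ph));dz=np.diff(r*np.cos(ph))
for a,b in zip(dy,dz): print(f"{a*.1414:.2f} {a*.9899:.2f} {b:.2f}")
E
```

```text
-0.06 -0.43 0.17
-0.06 -0.43 0.15
-0.06 -0.44 0.13
-0.06 -0.45 0.10
-0.06 -0.45 0.08
-0.06 -0.45 0.06
-0.07 -0.46 0.03
-0.07 -0.46 0.01
-0.07 -0.46 -0.01
-0.07 -0.46 -0.03
-0.06 -0.45 -0.06
-0.06 -0.45 -0.08
-0.06 -0.45 -0.10
-0.06 -0.44 -0.13
-0.06 -0.43 -0.15
-0.06 -0.43 -0.17
-0.06 -0.42 -0.19
```

>>> move_arm(steps=[0, 0.04, 0.09, 0, 0, 0, 0, 0, 0, 0, 0, 0, -0.06, -0.43, 0.17, 2.836, -0.405, 0, -0.06, -0.43, 0.15, 2.836, -0.405, 0, -0.06, -0.44, 0.13, 2.836, -0.405, 0, -0.06, -0.45, 0.1, 2.836, -0.405, 0, 0, 0, 0, 0, 0, 0])

```text
t: 18.6
tool_pos: [0.5485, 0.3142, 0.1769]
ee_rot: [-3.142, 0.199, 1.428]
ft_force: [-2.4, 0.9, -9.9]
grip_width: 0.0293
```

```bash
python3 lev.py
python3 - <<'E'
from h import *
crop(read_camera('scene'),380,125,460,185,8,'pics/s11.png')
E
```

```text
t 18.6 r 0.0937005460615898 phi pos 0.1939140814940966 phi tool 0.1990164499768705 x 0.00014954509302852583
f dock -2.537146756326889 0.5824391831197213 -9.920387073377901 w 0.02930547792538813 tq [ 0.93245753 -0.01098799 -0.1095613 ]
```

View pics/s11.png

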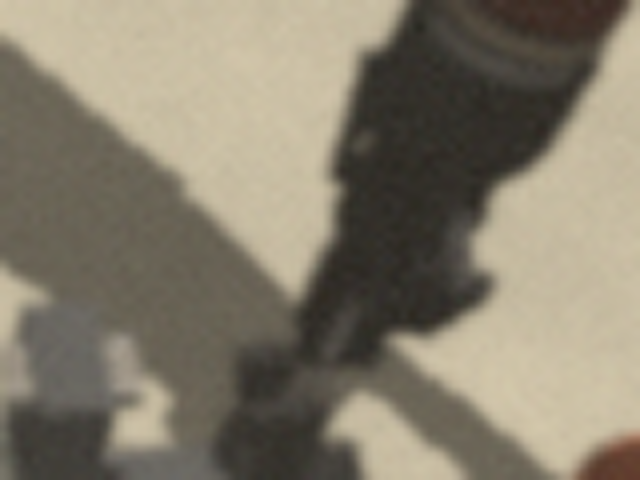

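The lever is turning freely, with about 10 N of spring load and only small side force. Continuing to the end.

>>> move_arm(steps=[-0.06, -0.45, 0.08, 2.836, -0.405, 0, -0.06, -0.45, 0.06, 2.836, -0.405, 0, -0.07, -0.46, 0.03, 2.836, -0.405, 0, -0.07, -0.46, 0.01, 2.836, -0.405, 0, -0.07, -0.46, -0.01, 2.836, -0.405, 0, -0.07, -0.46, -0.03, 2.836, -0.405, 0, -0.06, -0.45, -0.06, 2.836, -0.405, 0, -0.06, -0.45, -0.08, 2.836, -0.405, 0, -0.06, -0.45, -0.1, 2.836, -0.405, 0, -0.06, -0.44, -0.13, 2.836, -0.405, 0, -0.06, -0.43, -0.15, 2.836, -0.405, 0, -0.06, -0.43, -0.17, 2.836, -0.405, 0, 0, 0, 0, 0, 0, 0])

```text
t: 20.27
tool_pos: [0.5407, 0.2603, 0.171]
ee_rot: [-3.141, -0.398, 1.43]
ft_force: [-1.2, 4.8, -10.6]
grip_width: 0.0294
```

```bash
python3 lev.py
python3 - <<'E'
from h import *
crop(read_camera('scene'),330,105,470,210,5.5,'pics/s12.png')
E
```

```text
t 20.275 r 0.09339818205014765 phi pos -0.40025818942885566 phi tool -0.3978773718147467 x 0.00011103526199195195
f dock -1.884141334634017 4.623321302284276 -10.574927093992395 w 0.029416415051400153 tq [ 0.06129991 -0.13959038 -0.17608095]
```

View pics/s12.png

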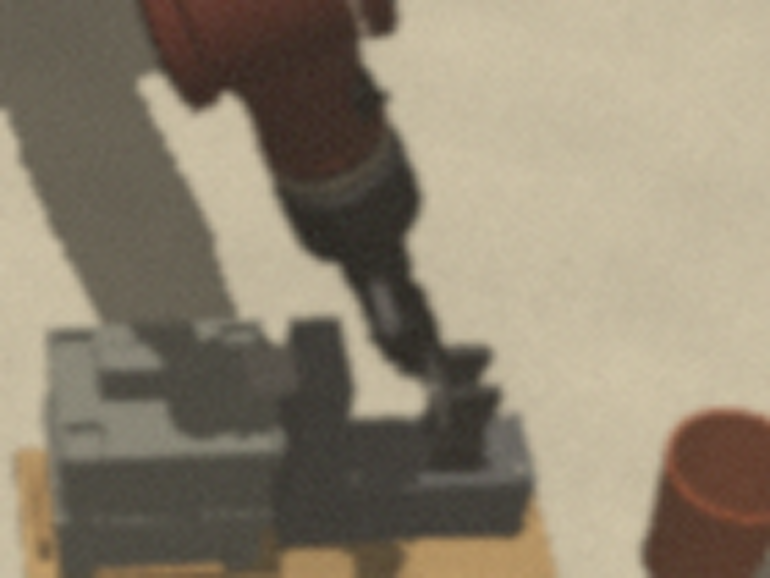

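The bolt is out over the lid and the lever is at the end. I'll nudge it slightly past, lower the collar under control, then release.

>>> move_arm(steps=[-0.02, -0.15, -0.06, 0.8, -0.1, 0, 0.02, 0.15, -0.35, 0, 0, 0, 0.02, 0.15, -0.35, 0, 0, 0, 0.02, 0.15, -0.35, 0, 0, 0, 0.02, 0.15, -0.35, 0, 0, 0, 0, 0, 0, 0, 0, 0])

```text
t: 21.08
tool_pos: [0.5415, 0.2661, 0.1575]
ee_rot: [-3.141, -0.412, 1.432]
ft_force: [-2.7, 5.5, -5.2]
grip_width: 0.0298
```

```bash
python3 lev.py
```

```text
t 21.075 r 0.07869599604322201 phi pos -0.3999446011075263 phi tool -0.4122823669465938 x 3.6675012765053226e-05
f dock -3.5021090239649335 5.104724444083822 -5.21442819886931 w 0.02979841296109369 tq [-0.06721415  0.39701342 -0.11840591]
```

>>> move_arm(steps=[0, 0, 0, 0, 0, 0, 0, 0, 0, 0, 0, 0, 0, 0, 0, 0, 0, 0, 0, 0, 0, 0, 0, 0, 0, 0, 0, 0, 0, 0], grip=0.6)

```text
t: 21.7
tool_pos: [0.5421, 0.2649, 0.1566]
ee_rot: [3.141, -0.413, 1.429]
ft_force: [0.6, -0.1, 0.4]
grip_width: 0.0683
```

>>> move_arm(steps=[-0.06, -0.4, 0.95, 0, 0, 0, -0.11, -0.77, 1.84, 0, 0, 0, -0.11, -0.77, 1.84, 0, 0, 0, -0.11, -0.77, 1.84, 0, 0, 0, -0.11, -0.77, 1.84, 0, 0, 0, 0, 0, 3, 0, 0, 0, -3, 0, 3, 0, 0, 0, -5, 0, 2, 0, 0, 0, -5, 0, 0, 0, 0, 0, 0, 0, 0, 0, 0, 0, 0, 0, 0, 0, 0, 0])

```text
t: 23.08
tool_pos: [0.4077, 0.2301, 0.3211]
ee_rot: [3.138, -0.414, 1.43]
ft_force: [-0.4, 0.0, -0.0]
grip_width: 0.0683
```

```bash
python3 - <<'E'
from h import *
import pickle
I=info('wrist'); pickle.dump(I,open('w13.pkl','wb')); im=read_camera('wrist')
im=(255*(im/255.)**.6).astype('uint8'); cv2.imwrite('pics/w13.png',im[:,:,::-1])
s=read_camera('scene'); crop(s,320,125,480,225,5,'pics/s13.png'); cv2.imwrite('pics/s13f.png',s[:,:,::-1])
print(readout.read_state()['t'])
# predicted lever for q=.8
t=-.1419;dx=np.array([np.cos(t),np.sin(t),0]);dy=np.array([-np.sin(t),np.cos(t),0]);z=np.array([0,0,1])
H=np.array([.5189,.1083,.085])+.19*dy
for nm in('scene','wrist'):
  J=info(nm)
  for ph in(-.4,-.3):
    u=np.sin(ph)*dy+np.cos(ph)*z; n=np.cross(u,dx)
    print(nm,ph,proj(J,[H+.124*u,H+.118*u,H+.068*u,H]).round(1).tolist())
E
```

```text
23.175
scene -0.4 [[402.7, 161.6], [403.1, 162.7], [406.9, 171.4], [411.7, 182.7]]
scene -0.3 [[406.4, 160.5], [406.7, 161.7], [408.9, 170.9], [411.7, 182.7]]
wrist -0.4 [[449.2, 205.5], [447.0, 203.6], [430.7, 189.6], [414.0, 175.6]]
wrist -0.3 [[450.5, 193.3], [448.2, 192.1], [431.2, 183.8], [414.0, 175.6]]
```

View pics/w13.png

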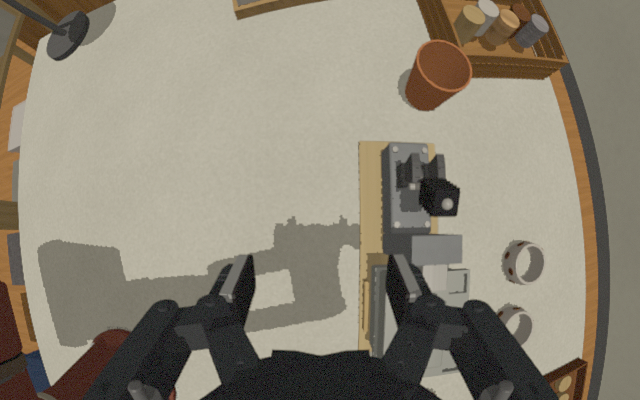

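View pics/s13.png

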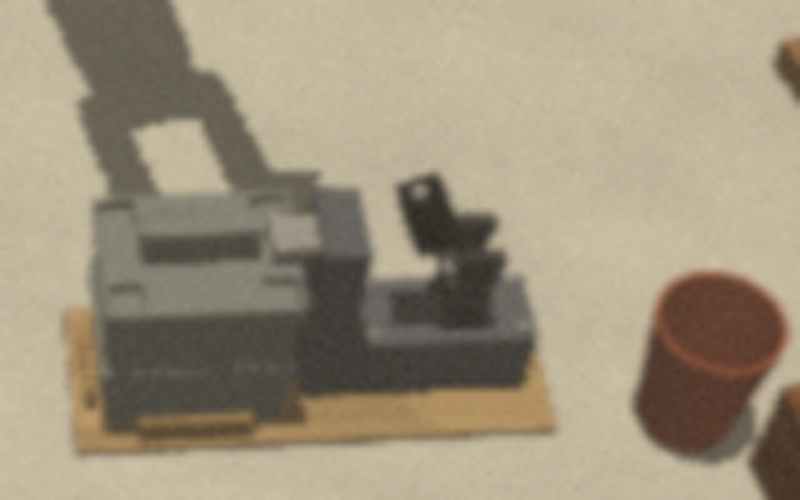

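View pics/s13f.png

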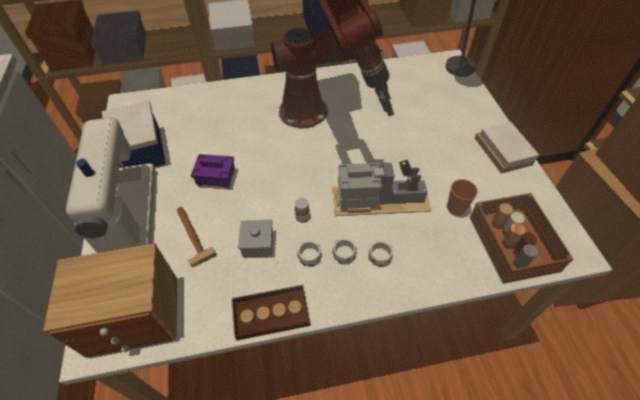

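The tip is at (447,205), matching the fully-over prediction of (449,205.5). I'll enlarge to check the collar.

```bash
python3 - <<'E'
from h import *
import pickle
im=cv2.imread('pics/w13.png')[:,:,::-1]; crop(im,375,150,475,225,8,'pics/w13c.png')
I=pickle.load(open('w13.pkl','rb'))
t=-.1419;dx=np.array([np.cos(t),np.sin(t),0]);dy=np.array([-np.sin(t),np.cos(t),0]);z=np.array([0,0,1])
H=np.array([.5189,.1083,.085])+.19*dy
u=np.sin(-.4)*dy+np.cos(-.4)*z; n=np.cross(u,dx)
for c in (0,.012):
  print(c,((proj(I,[H+(.118+c)*u+a*.015*dx+b*.015*n for a,b in((1,1),(1,-1),(-1,-1),(-1,1))])-[375,150])*8).round(0).tolist())
E
```

```text
0 [[694.0, 315.0], [663.0, 539.0], [452.0, 543.0], [479.0, 313.0]]
0.012 [[735.0, 343.0], [700.0, 574.0], [484.0, 578.0], [513.0, 341.0]]
```

View pics/w13c.png

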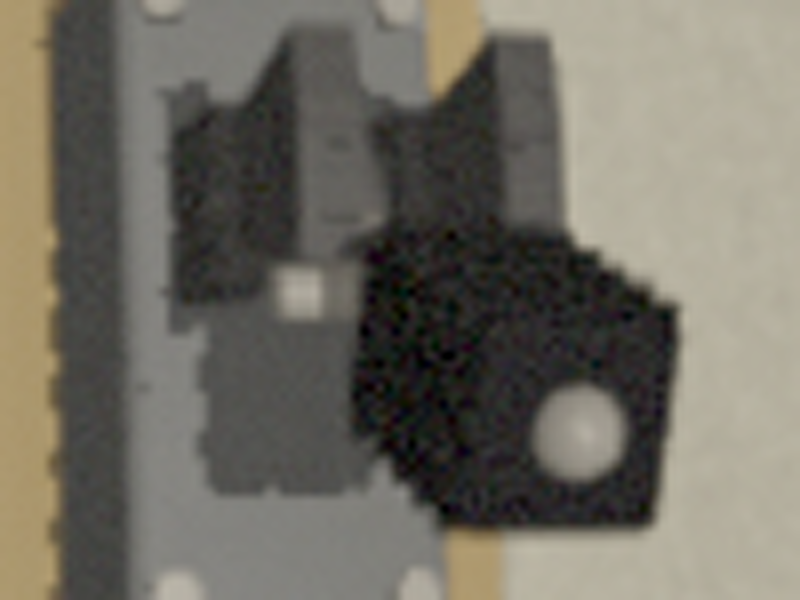

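The collar's outer face corners at (680,305), (652,525) and (440,525) match the "home" prediction, and the raised one is about 50 px off. The tip is visible beyond the collar. The bolt is out and the bystanders look undisturbed. Handing in.

```bash
python3 -c "
from bench import arm
print(arm.finish_job())"
```

```text
the job is handed in; nothing more can be done
None
```

The grey footed tub is stacked on the dock tub and the stack is locked. I handed the job in at about 23 s, and no verdict was reported.

- **Tub:** I lifted it by its ridge, lowered it into the recesses (about 6 N of contact) and let go. The wrist camera put it about 1.5 mm from the dock centre and 0.3° off in yaw. Its seated height came from the tool height and contact force, not from an image.
- **Lever and collar:** I lifted the collar about 15 mm, threw the lever right over, lowered the collar and released it. In the last wrist picture the lever tip was within about 2 px of where a fully locked lever should be. The collar's end face fits the fully-down position, about 2 px away; a collar still raised 12 mm would be about 6 px away.
- **Bolt and surroundings:** The bolt shows over the upper lid. The other objects look unmoved in the scene picture, and the gripper is clear with no force on it.

The first rough position of the tub disagreed by about 10 mm between the scene and side cameras. I used the wrist camera instead, and its later views agreed to within 2 mm. No check failed.

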